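Pick out the solid sign standoff by weight and hold it over the light panel

ROBOT

A 6-joint arm with a two-finger parallel gripper is mounted at the origin on the work surface. World frame = base frame: x ahead of the robot, y to its left, z up, the work surface at z = 0. Lengths are in m, angles in rad, forces in N, time in s.
With the tool pointing down it reaches from about 0.3 to 0.875 m from the base axis. Payload 6.4 kg.
Tool frame: the origin (TCP) lies at the very end of the fingers, on their centre line; the grasp point (between the pads) lies 19 mm behind it (hold_point_z is the distance from the TCP to the grasp point, in m); z points along the fingers, y is the direction in which the jaws open and shut (so a half turn about z gives the same grasp; the last joint's range is limited). The gripper opens to 88 mm and grips with 3 to 60 N. Pads are 18 mm wide; open, the fingers measure 123 mm over their backs; the gripper's body (75 mm by 187 mm) begins 45 mm behind the grasp point.
Start: joints at [1.029, 0.181, 1.607, -0, 1.354, -0.206], TCP at [0.189, 0.543, 0.216] pointing down, gripper open.
Joint ranges: [-2.99, 2.99], [-0.89, 2.07], [0.3, 2.58], [-1.14, 4.28], [0, 2.63], [-3.12, 3.12]. Speed limits (rad/s): [2.57, 2.57, 3.01, 3.14, 3.14, 3.14].

INTERFACE

Orientations are given as a rotation vector (axis times angle).
In Python, from station import get_state, grab_frame, camera_info, job_done, hold_point_z gives the robot as it stands.
- The arm moves only by the tool play_rows, never from a script. Its argument "plan" is a list of rows, each a list of 3 entries, a list of its own where there are three numbers: the finger opening in mm, from 0 to 88.1, then the shift along the world's x, y, z in mm, then the turn about the world's z in degrees. A call has 1 to 10 rows; each row is the pose to reach, as a shift and turn from the pose commanded when the call began; what a row does not reach only later rows make up. A row lasts 1/8 s, in which the tool goes at most 62.5 mm and 10.7 degrees, less where a joint would pass 70% of its speed; a pose out of reach is approached as far as the arm can. A call with a gripper value outside its range is refused whole. The fingers move at their own pace and stop on an object; the grip force is fixed at half the most. Time passes only in rows, so rows that repeat a pose let the fingers close. It gives the time, the measured TCP pose, the force and the opening at its end, in the units of the state.
- get_state(): the state, without advancing time (a new reading comes with each control period).
- grab_frame(name): name is "side" or "top"; returns the picture (400x640x3 uint8, blue, green, red); there is no depth.
- camera_info(name): a dict with "intrinsics" (3x3 intrinsics, pixels), "extrinsics" (4x4, takes a point from camera to world coordinates). Camera axes: x right, y down, z forward; pixel columns grow to the right and rows downward; lengths in m; the calibration is good to about 2 mm. A picture is of the moment at which its call begins. camera_info takes no time and is no camera call.
- job_done(): hands the job in, once; it reports no verdict.
The state is a dict: "time": time; "joint_positions": joint angles; "qd": joint speeds; "effort": joint torques, N m; "eef_pos": TCP position; "orientation": TCP orientation; "contact_force": force on the tool from outside, world axes, zero at the start; "wrist_torque": the same for the moment, N m; "gripper_width": finger opening in m.
Only numpy, scipy, OpenCV 4.12 (cv2) and the standard library are available. Lean on these libraries where they do the work, as an engineer would, in place of code of your own. Each camera call takes 0.05 s, during which the arm holds its last target. There are 200 camera calls.

TASK

Switch the light panel on for an inspection by turning its selector knob one click clockwise, from the white dot to the yellow middle dot, and leave it there. Then lift the two look-alike gold standoffs clear of the cork board, one after the other, to feel which is heavier; the lighter one must end up standing upright on the cork board again. Finish holding the heavier one upright and still in the gripper, about 10 cm above the middle of the light panel, and do not let go; tip neither standoff over and leave the tape measure, paint jar and wood block where they are.

Things in the scene. Friction and masses are not known exactly. Their poses are not given: they have to be found in the camera images.
- selector (a joint): the selector knob's angle, growing as it turns clockwise seen from above: 0 rad at the white dot (off, the start), 0.75 at the yellow dot (middle), 1.5 at the red dot. It clicks: a spring of about 0.08 N m at most pulls it into the nearest of the three; let go within 0.25 rad of a click it settles there
- selector_grip (a point): point on the knob's axis, 34 mm above the top of the control box and 10 mm below the knob's top. The knob is a black upright bar 42 mm long, 14 mm thick, 38 mm high (its faces run up from a disc 44 mm across whose top is 8 mm above the box); the point turns with the knob: x along the bar towards its white pointer, y across its thickness, z up
- ctrl: grey control box, fixed, 100 x 100 mm and 45 mm high, origin at the centre of its underside, z up; the knob's axis is at its centre. Seen from the centre the yellow dot lies along its +x, the white dot 0.75 rad anticlockwise (towards +y) and the red dot 0.75 rad clockwise, all 39 mm out on the top
- standoff_a: one of two gold-coloured sign standoffs that look exactly alike: a solid-looking upright cylinder 36 mm in diameter, 65 mm tall, with a dark line near each end and a dark dot in the top face. Origin at the centre of its underside, z up along its axis. At the start it stands on the cork board, about 120 mm from the other. Weighs somewhere between 140 and 490 g; one of the two (which one is not told) is at least 150 g heavier than the other
- standoff_b: one of two gold-coloured sign standoffs that look exactly alike: a solid-looking upright cylinder 36 mm in diameter, 65 mm tall, with a dark line near each end and a dark dot in the top face. Origin at the centre of its underside, z up along its axis. At the start it stands on the cork board, about 120 mm from the other. Weighs somewhere between 140 and 490 g; one of the two (which one is not told) is at least 150 g heavier than the other
- board: cork board with dark wooden edge, fixed, 130 mm (x) by 200 mm (y), cork top 14 mm above the table; origin at the centre of its underside, z up. The standoffs stand in a row near its y axis, about 60 mm to each side of its centre
- panel_center (a point): centre of the top face of the light panel, a flat white-topped aluminium square 140 x 140 mm, fixed, 14 mm high, with a small dark dot in the middle; z up
- tape: yellow tape measure, bystander, loose, 66 x 36 mm, 62 mm high, stands between the robot and the panel; origin at the centre of its underside
- paint_jar: closed paint jar with yellow label, bystander, loose, 66 mm in diameter, 85 mm high; origin at the centre of its underside
- wood_block: wooden block with a screw eye, bystander, loose, 70 mm (x) by 220 mm (y), 65 mm high; origin at the centre of its underside
- panel: the light panel itself (see panel_center), origin at the centre of its underside
There are look-alikes about, which are no part of the job. What is shaped like the standoff_b but blue or turquoise is not meant. What is shaped like the standoff_a but red is not meant.

How it is judged:
By the outcome, as a careful person would: the job done as asked, in the order asked, and still so for the second after the job is handed in, while the arm keeps its last pose, push and grip.
It also fails if it takes over 72 s, if anything falls off the work surface, if the arm or the gripper's body presses on something with over 40 N, if the wrist force passes 120 N, or if a joint passes its speed limit or range.

## Working session

There is one attempt and no reset: what is moved stays moved. The work goes in short steps, Python scripts to look and compute and a tool call to move; the robot and the scene stay as the last step left them, time stands still between calls to the robot, and variables do not carry over. Pictures are saved under pics/ and viewed, about 8 in all and at most 12, crops included, and the job is handed in when it is done.

Besides the shell and the picture viewer there is one more tool, called after "Emit:" as name(argument=value, ...), one argument or row to a line, values as JSON. play_rows: Moves the arm, as the interface text tells. Its arguments: {"type":"object","properties":{"plan":{"type":"array","items":{"type":"array"}}},"required":["plan"]}

```bash
mkdir -p pics; python3 - <<'E'
from station import *
import cv2,numpy as np
np.set_printoptions(precision=4,suppress=True)
for n in("top","side"):
    cv2.imwrite(f"pics/{n}0.png",grab_frame(n)); c=camera_info(n); print(n,np.array(c["intrinsics"]),np.array(c["extrinsics"]))
s=get_state(); print(s, hold_point_z)
E
```

```text
top [[362.5644   0.     321.6028]
 [  0.     362.5644 202.4409]
 [  0.       0.       1.    ]] [[ 0.0139 -0.9979  0.0636  0.5085]
 [-0.9999 -0.0143 -0.0061 -0.0388]
 [ 0.007  -0.0635 -0.998   0.97  ]
 [ 0.      0.      0.      1.    ]]
side [[400.9322   0.     322.2069]
 [  0.     400.9322 199.7144]
 [  0.       0.       1.    ]] [[ 0.9539 -0.2162  0.2083  0.3957]
 [-0.2998 -0.6498  0.6985 -0.6928]
 [-0.0157 -0.7287 -0.6846  0.7022]
 [ 0.      0.      0.      1.    ]]
{'time': 0.1, 'joint_positions': array([ 1.0287,  0.1814,  1.6079, -0.    ,  1.3538, -0.2063]), 'qd': array([ 0.0013, -0.0033, -0.0038, -0.0002,  0.0016, -0.0007]), 'effort': array([  0.0019, -43.4824, -34.2697,   0.0704,   0.0341,  -0.0001]), 'eef_pos': array([0.1892, 0.5425, 0.215 ]), 'orientation': array([-0.5249, -3.0969,  0.0022]), 'contact_force': array([0.0321, 0.5733, 0.1582]), 'wrist_torque': array([ 0.0448, -0.035 , -0.0343]), 'gripper_width': 0.08813236059193637} 0.0187
```

View pics/top0.png

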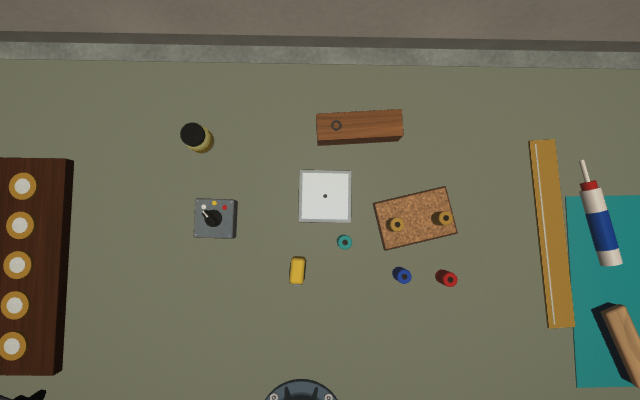

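View pics/side0.png

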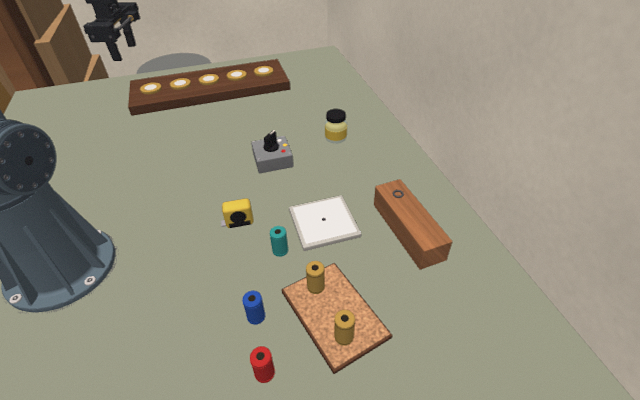

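The top view shows the control box at (214,218) with its dots at (204,206), (214,203) and (225,207). The gold standoffs' tops are at about (397,225) and (446,218), and the panel dot is at (325,196). The side view confirms both standoffs are upright on the cork.

```bash
cat > h.py <<'E'
from station import *
import cv2,numpy as np
np.set_printoptions(precision=4,suppress=True)
def ray(n,uv):
    c=camera_info(n);K=np.array(c["intrinsics"]);T=np.array(c["extrinsics"])
    d=T[:3,:3]@np.linalg.solve(K,[uv[0],uv[1],1.]);return T[:3,3],d
def plane(n,uv,z):
    o,d=ray(n,uv);return (o+d*(z-o[2])/d[2])
def tri(a,b):
    o1,d1=ray("top",a);o2,d2=ray("side",b)
    t=np.linalg.lstsq(np.c_[d1,-d2],o2-o1,rcond=None)[0];p,q=o1+d1*t[0],o2+d2*t[1]
    return (p+q)/2,np.linalg.norm(p-q)
def blobs(im,lo,hi,box,amin=4):
    x0,y0,x1,y1=box;h=cv2.cvtColor(im[y0:y1,x0:x1],cv2.COLOR_BGR2HSV)
    n,_,st,ce=cv2.connectedComponentsWithStats(cv2.inRange(h,np.array(lo),np.array(hi)))
    return [(ce[i]+[x0,y0],st[i,4],st[i,:4]+[x0,y0,0,0]) for i in range(1,n) if st[i,4]>=amin]
E
python3 - <<'E'
from h import *
t=cv2.imread("pics/top0.png");s=cv2.imread("pics/side0.png")
def show(l,n,im,lo,hi,box,z,amin=4):
    for c,a,bb in blobs(im,lo,hi,box,amin): print(l,n,c,a,bb,plane(n,c,z))
bt=(190,195,240,242)
bs=(250,125,300,175)
for n,im,b in(("top",t,bt),("side",s,bs)):
    show("yel",n,im,(18,120,120),(35,255,255),b,.045)
    show("red",n,im,(170,120,100),(180,255,255),b,.045);show("red0",n,im,(0,120,100),(8,255,255),b,.045)
    show("white",n,im,(0,0,150),(180,60,255),b,.045)
show("panel","top",t,(0,0,150),(180,60,255),(290,160,360,230),.014,500)
show("pdot","top",t,(0,0,0),(180,255,90),(312,183,338,209),.014)
# standoff dots
show("dotA","top",t,(0,0,0),(180,255,50),(388,216,408,236),.079)
show("dotB","top",t,(0,0,0),(180,255,50),(436,208,456,228),.079)
show("dotA","side",s,(0,0,0),(180,255,50),(305,260,326,275),.079)
show("dotB","side",s,(0,0,0),(180,255,50),(333,309,356,327),.079)
show("knob","top",t,(0,0,0),(180,255,45),bt,.083,10)
# box min rect
x0,y0,x1,y1=190,193,242,244
h=t[y0:y1,x0:x1]
a=cv2.resize(h,None,fx=8,fy=8,interpolation=cv2.INTER_CUBIC)
b=cv2.resize(s[120:175,245:305],None,fx=7,fy=7,interpolation=cv2.INTER_CUBIC)
c=np.zeros((410,840,3),np.uint8);c[:408,:416]=a;c[:385,418:838]=b
cv2.imwrite("pics/crop1.png",cv2.resize(c,(798,390)))
E
```

```text
yel top [213.7895 202.6316] 19 [212 201   5   5] [0.563  0.2306 0.045 ]
red0 top [224. 207.] 21 [222 205   5   5] [0.5522 0.2042 0.045 ]
white top [203.2105 206.3684] 19 [201 204   5   5] [0.5531 0.2571 0.045 ]
white top [204.5 213.5] 8 [202 211   6   6] [0.5349 0.2532 0.045 ]
yel side [284.4444 144.3333] 9 [283 143   4   3] [0.563  0.2284 0.045 ]
red0 side [282.7143 150.5714] 7 [281 150   4   2] [0.5516 0.2012 0.045 ]
white side [277.5717 145.2628] 1172 [250 125  50  50] [0.5437 0.2303 0.045 ]
white side [279.0625 140.125 ] 16 [277 138   5   5] [0.5533 0.2534 0.045 ]
white side [289.  152.5] 4 [288 152   3   2] [0.5659 0.187  0.045 ]
panel top [324.9227 195.9546] 2600 [299 170  52  53] [ 0.5867 -0.0532  0.014 ]
pdot top [325.     195.7143] 7 [324 195   3   3] [ 0.5873 -0.0534  0.014 ]
dotA top [398.  223.4] 5 [397 222   3   4] [ 0.5163 -0.2327  0.079 ]
dotB top [445.6154 217.3846] 13 [444 216   4   4] [ 0.5327 -0.3501  0.079 ]
dotA side [314.0769 267.3846] 13 [312 266   6   4] [ 0.5134 -0.2335  0.079 ]
dotB side [343.9 317.9] 20 [341 316   7   5] [ 0.5315 -0.3531  0.079 ]
knob top [212.7832 217.7301] 226 [202 210  20  17] [0.5238 0.2207 0.083 ]
```

View pics/crop1.png

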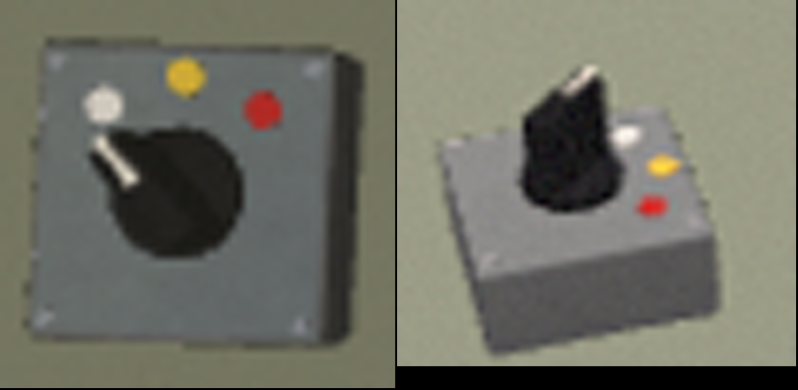

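The crop shows the knob pointing at the white dot. From the dots, the axis is at about (0.524, 0.2295), with a box yaw of about -0.01 rad. I'm moving above the knob now, jaws across the bar (+61.5°).

Emit:
play_rows(
  plan=[
    [50,[35,-33,0],6],
    [50,[75,-70,0],14],
    [50,[115,-107,0],22],
    [50,[155,-145,0],30],
    [50,[195,-182,0],38],
    [50,[235,-220,0],46],
    [50,[275,-257,0],54],
    [50,[310,-290,0],60],
    [50,[335,-313,0],61.6],
    [50,[335,-313,0],61.6],
  ],
)

```text
time: 1.35
eef_pos: [0.5256, 0.228, 0.2152]
orientation: [1.13, -2.931, 0.0]
contact_force: [0.2, 0.4, 0.2]
gripper_width: 0.0501
```

```bash
cat > st.py <<'E'
from h import *
from scipy.spatial.transform import Rotation as R
s=get_state();y=R.from_rotvec(s["orientation"]).as_matrix()
print(s["time"],s["eef_pos"],"yaw_y",np.degrees(np.arctan2(y[1,1],y[0,1])),"z",y[:,2],s["contact_force"],s["wrist_torque"],s["gripper_width"],s["joint_positions"])
E
python3 st.py
```

```text
1.35 [0.5256 0.228  0.2152] yaw_y 132.16365498971987 z [-0.0008 -0.0004 -1.    ] [0.2318 0.4456 0.1889] [ 0.0377  0.0099 -0.0135] 0.05012839704564558 [ 0.2024  0.1775  1.6122 -0.0003  1.3528 -2.1043]
```

Emit:
play_rows(
  plan=[
    [50,[0,0,-40],0],
    [50,[0,0,-80],0],
    [50,[0,0,-110],0],
    [50,[0,0,-130],0],
    [50,[0,0,-145],0],
    [50,[0,0,-153],0],
    [50,[0,0,-153],0],
  ],
)

```text
time: 2.22
eef_pos: [0.5242, 0.2301, 0.0626]
orientation: [1.135, -2.929, -0.0]
contact_force: [0.2, 0.5, 0.2]
gripper_width: 0.0498
```

```bash
python3 st.py; python3 - <<'E'
from h import *
a=grab_frame("top")[180:255,175:255];b=grab_frame("side")[100:180,235:315]
cv2.imwrite("pics/k1.png",np.hstack([cv2.resize(a,(390,366),interpolation=2),cv2.resize(b,(366,366),interpolation=2)]))
E
```

```text
2.225 [0.5242 0.2301 0.0626] yaw_y 132.37424031357463 z [-0.0005 -0.0001 -1.    ] [0.2241 0.524  0.2171] [0.0463 0.0279 0.0308] 0.04984760061978382 [ 0.2064  0.3587  1.7244  0.0001  1.0591 -2.104 ]
```

View pics/k1.png

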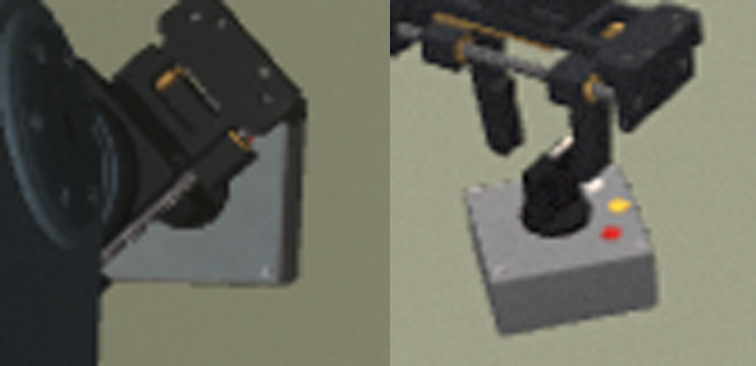

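```bash
cat >> h.py <<'E'
def proj(n,p):
    c=camera_info(n);T=np.linalg.inv(np.array(c["extrinsics"]));q=T[:3,:3]@np.array(p)+T[:3,3];q=np.array(c["intrinsics"])@q;return q[:2]/q[2]
E
python3 - <<'E'
from h import *
p=np.array([.5242,.2301,.0626])
for yaw in (132.4,42.4):
  u=np.array([np.cos(np.radians(yaw)),np.sin(np.radians(yaw)),0])
  for k in(-.030,.030): print(yaw,k,proj("side",p+k*u),(proj("side",p+k*u)-[235,100])*4.575+[390,0])
print((proj("side",[.524,.2295,.089])-[235,100])*4.575+[390,0],(proj("side",[.540,.244,.089])-[235,100])*4.575+[390,0])
E
```

```text
132.4 -0.03 [279.0615 144.4547] [591.5813 203.38  ]
132.4 0.03 [261.3678 138.3933] [510.6327 175.6496]
42.4 -0.03 [263.6904 146.9842] [521.2587 214.9529]
42.4 0.03 [276.3454 135.988 ] [579.1553 164.6453]
[545.934  153.2175] [567.0276 135.5133]
```

```bash
python3 - <<'E'
from h import *
b=grab_frame("side")[105:165,240:300]
b=cv2.resize(b,(600,600),interpolation=cv2.INTER_CUBIC);b=cv2.convertScaleAbs(b,alpha=2.2,beta=15)
p=np.array([.5242,.2301,.0626])
u=np.array([np.cos(np.radians(132.4)),np.sin(np.radians(132.4)),0])
for k in(-.025,.025):
  q=(proj("side",p+k*u)-[240,105])*10+5;cv2.circle(b,tuple(int(v) for v in q),5,(0,255,0),2)
cv2.imwrite("pics/k2.png",b)
E
```

```text
(no output)
```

View pics/k2.png

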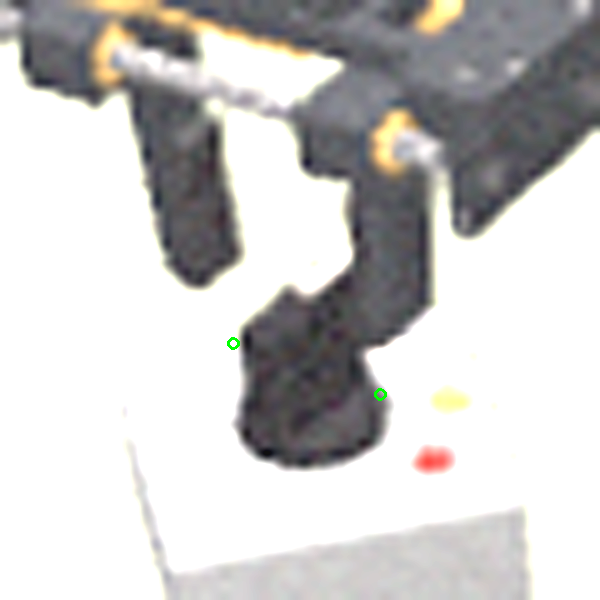

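```bash
python3 - <<'E'
from h import *
a=cv2.imread("pics/side0.png").astype(int);b=grab_frame("side").astype(int)
d=np.abs(a-b).max(2)
print(d[126:152,252:288]//5)
E
python3 st.py
```

```text
[[ 1  1  1 15 24 24 24 25 24 24 25 20  6  2  1  0  0  0  1  0  0  1 15 25
  24 23 24 25 25 25 27 11  2 23 22 25]
 [ 1  1  1 14 26 24 26 25 24 25 27 19  7  1  1  0  1  1  0  0  1  2  4 26
  24 24 23 24 25 26 26 11  1 23 21 27]
 [ 1  0  0  3 25 24 23 24 25 25 26 20  7  1  0  0  0  0  0  0  1  1  2 27
  25 24 24 23 25 26 25 11  0 10 15 18]
 [ 0  0  1  2 24 24 25 24 25 25 25 23 10  1  0  0  0  1  0  1  1  1  2 22
  25 23 23 24 24 25 25 11  2  0  1  0]
 [ 0  1  1  1 15 26 24 24 25 27 25 27 12  1  1  1  0  1  1  1  1  0  0 15
  26 25 25 24 24 24 26 11  2  0  1  1]
 [ 0  0  1  1 14 25 25 25 24 26 26 15  5  1  0  1  1  0  0  0  0  1  0 14
  26 24 24 24 24 24 26 11  2  0  0  0]
 [ 0  0  1  0  3 17 27 26 27 21  9  0  1  1  0  1  0  1  0  0  1  0  0  7
  19 26 24 24 26 26 26 11  2  1  1  1]
 [ 1  1  1  0  1  2 10 21 19  9  0  1  1  0  0  1  0  1  0  1  0  1  2  3
  16 25 23 24 24 24 27 12  1  1  0  1]
 [ 0  1  0  0  0  0  0  1  0  0  2  0  0  0  1  0  1  0  0  0  0  1  1  4
  16 24 25 24 26 25 27 12  1  1  1  0]
 [ 0  0  0  1  0  0  1  1  0  1  0  0  0  0  0  0  0  0  0  0  1  1  1  1
  15 25 2
[... 1339 characters left out ...]
0  1  1
   1  1  0  0  0  0  0  1  0  1  0  0]
 [ 1  0  0  0  0  0  0  0  0  0  0  0  1  1  0  0  2  0  1  0  1  0  2  0
   1  1  0  0  0  0  0  1  1  1  0  0]
 [ 0  0  0  0  1  0  1  1  1  0  0  0  1  0  1  1  0  1  0  0  0  1  1  0
   2  0  0  0  0  1  0  0  0  0  1  0]
 [ 0  0  1  0  0  1  0  0  0  0  0  1  0  0  0  2  1  0  1  0  1  1  0  0
   0  0  0  1  0  0  0  1  1  0  0  0]
 [ 1  1  0  0  0  1  0  0  1  0  0  0  0  1  0  0  0  1  3  1  0  1  0  0
   1  0  0  1  1  0  0  0  0  0  0  1]]
2.425 [0.5251 0.2301 0.0637] yaw_y 132.35860467607867 z [ 0.0016  0.0003 -1.    ] [-0.5225 -0.8241 -0.2198] [0.0318 0.0244 0.0428] 0.04996715412543058 [ 0.206   0.3573  1.7235  0.      1.0592 -2.1041]
```

```bash
python3 - <<'E'
from h import *
p=np.array([.1892,.5425,.215]);u=np.array([.329,.944,0])
for k in(-.05,0,.05): print(k,proj("side",p+k*u),proj("side",p+k*u+[0,0,.02]),proj("top",p+k*u))
p=np.array([.5246,.2301,.063]);u=np.array([-.674,.738,0])
for d in([0,0,0],[0,0,.02],[0,.02,0],[.02,0,0]):
  print(d,[proj("side",p+k*u+d) for k in(-.03,.03)])
im=cv2.imread("pics/side0.png")[0:80,70:160]
b=cv2.convertScaleAbs(cv2.resize(im,(630,560),interpolation=cv2.INTER_CUBIC),alpha=1.8)
t=grab_frame("top")[150:290,130:270];b=np.hstack([cv2.resize(b,(400,356)),cv2.convertScaleAbs(cv2.resize(t,(356,356)),alpha=2)])
cv2.imwrite("pics/g0.png",b)
E
```

```text
-0.05 [120.7584  67.3493] [118.1445  60.4103] [ 51.0059 389.1375]
0 [127.6506  59.6281] [125.2029  52.818 ] [ 27.9487 380.4514]
0.05 [134.1211  52.3793] [131.8245  45.6956] [  4.9393 371.7834]
[0, 0, 0] [array([279.1867, 144.3049]), array([261.4959, 138.2497])]
[0, 0, 0.02] [array([278.5276, 138.2155]), array([260.6313, 132.2092])]
[0, 0.02, 0] [array([277.565 , 140.3146]), array([260.1243, 134.4131])]
[0.02, 0, 0] [array([286.29  , 142.9413]), array([268.5226, 136.9358])]
```

View pics/g0.png

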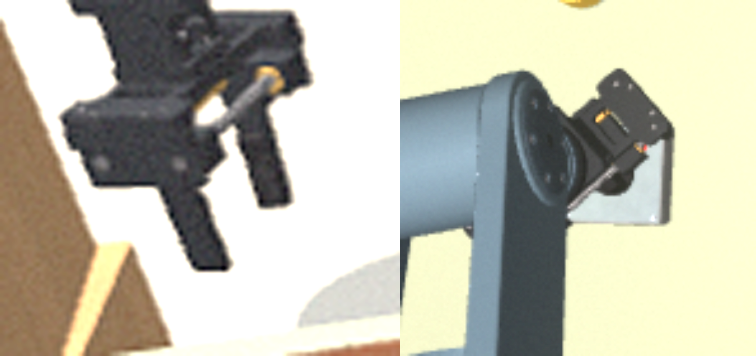

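The visible fingertips sit about 20 mm above the reported TCP, both at the start pose and here. I'll test this by going down beside the knob's disc and closing to 30 mm. If the width stops at 44 mm, the fingers really do reach the TCP.

Emit:
play_rows(
  plan=[
    [50,[0,0,-7],0],
    [50,[0,0,-13],0],
    [50,[0,0,-13],0],
    [30,[0,0,-13],0],
    [30,[0,0,-13],0],
    [30,[0,0,-13],0],
    [30,[0,0,-13],0],
  ],
)

```text
time: 3.35
eef_pos: [0.5245, 0.2299, 0.0499]
orientation: [-1.135, 2.929, -0.0]
contact_force: [-0.1, 0.3, -0.1]
gripper_width: 0.0299
```

```bash
python3 st.py
```

```text
3.35 [0.5245 0.2299 0.0499] yaw_y 132.3595928790642 z [ 0.0002  0.     -1.    ] [-0.1307  0.3357 -0.0765] [ 0.0395  0.0485 -0.0124] 0.02992437513561757 [ 0.2059  0.3782  1.7288 -0.      1.0344 -2.1042]
```

The fingers closed to 30 mm with no contact, so the real fingertips are about 20 mm above the reported TCP. I'll correct all heights for that. Next I go 9 mm lower and grip.

Emit:
play_rows(
  plan=[
    [30,[0,0,-5],0],
    [30,[0,0,-9],0],
    [30,[0,0,-9],0],
    [8,[0,0,-9],0],
    [8,[0,0,-9],0],
    [8,[0,0,-9],0],
    [8,[0,0,-9],0],
  ],
)

```text
time: 4.22
eef_pos: [0.5247, 0.2298, 0.0409]
orientation: [-1.135, 2.929, -0.0]
contact_force: [1.9, -1.4, -0.9]
gripper_width: 0.0134
```

```bash
python3 st.py
```

```text
4.225 [0.5247 0.2298 0.0409] yaw_y 132.3553901919378 z [ 0.0004 -0.0002 -1.    ] [ 1.8709 -1.41   -0.9124] [-0.0987 -0.1611  0.0142] 0.013425721499014737 [ 0.2057  0.3923  1.7315 -0.0003  1.0173 -2.1042]
```

Emit:
play_rows(
  plan=[
    [8,[0,0,0],-7],
    [8,[0,0,0],-14],
    [8,[0,0,0],-21],
    [8,[0,0,0],-28],
    [8,[0,0,0],-35],
    [8,[0,0,0],-40],
    [8,[0,0,0],-43],
    [8,[0,0,0],-43],
    [8,[0,0,0],-43],
  ],
)

```text
time: 5.35
eef_pos: [0.5249, 0.2293, 0.0409]
orientation: [0.016, 3.141, -0.001]
contact_force: [2.2, -4.2, -0.6]
gripper_width: 0.0133
```

```bash
python3 st.py
```

```text
5.35 [0.5249 0.2293 0.0409] yaw_y 89.42833179795896 z [ 0.0007 -0.0008 -1.    ] [ 2.246  -4.2216 -0.5622] [-0.6858 -0.4119  0.0149] 0.013318257054458533 [ 0.2053  0.3924  1.7314 -0.0011  1.0172 -1.3549]
```

Emit:
play_rows(
  plan=[
    [40,[0,0,0],0],
    [40,[0,0,0],0],
    [40,[0,0,0],0],
    [50,[0,0,25],0],
    [50,[0,0,70],0],
    [50,[0,0,120],0],
    [60,[0,-50,150],-10],
    [60,[0,-100,150],-20],
    [60,[0,-150,150],-30],
    [60,[0,-200,150],-40],
  ],
)

```text
time: 6.6
eef_pos: [0.5242, 0.0287, 0.1911]
orientation: [1.098, 2.943, 0.001]
contact_force: [1.7, -0.1, 0.1]
gripper_width: 0.0603
```

Emit:
play_rows(
  plan=[
    [60,[-1,-50,0],-10],
    [60,[-3,-100,0],-20],
    [60,[-5,-150,0],-30],
    [60,[-7,-200,0],-37],
    [60,[-9,-240,0],-41],
    [60,[-9,-263,0],-41],
    [60,[-9,-263,0],-41],
    [60,[-9,-263,0],-41],
  ],
)

```text
time: 7.6
eef_pos: [0.5156, -0.2317, 0.1906]
orientation: [-2.051, -2.379, -0.001]
contact_force: [-0.5, 0.9, 0.7]
gripper_width: 0.0599
```

```bash
python3 st.py;  python3 - <<'E'
from h import *
t=grab_frame("top");s=grab_frame("side")
cv2.imwrite("pics/t1.png",t);cv2.imwrite("pics/s1.png",s)
for c,a,bb in blobs(t,(0,0,150),(180,70,255),(198,195,232,238),4): print(c,a,plane("top",c,.089))
for n,im,b in (("A",s,(305,255,326,278)),("B",s,(333,305,356,330))):
    for c,a,bb in blobs(im,(0,0,0),(180,255,50),b): print(n,c,a,bb,plane("side",c,.079))
v=np.hstack([cv2.resize(t[195:243,190:240],(400,384),interpolation=2),cv2.resize(s[190:370,220:420],(400,384),interpolation=2)])
cv2.imwrite("pics/v1.png",v)
E
```

```text
7.6 [ 0.5156 -0.2317  0.1906] yaw_y 8.458018715804723 z [-0.0003  0.0009 -1.    ] [-0.516   0.8759  0.7256] [-0.0319  0.0924  0.0109] 0.059923375136837854 [-0.6326  0.1831  1.6569  0.0006  1.3024 -0.7804]
[203.25 206.25] 20 [0.5512 0.243  0.089 ]
[208.1111 212.2222] 9 [0.5369 0.2307 0.089 ]
A [314.1 267.7] 10 [312 266   6   4] [ 0.5132 -0.2343  0.079 ]
B [342.5  319.25] 4 [341 318   4   3] [ 0.5283 -0.3548  0.079 ]
```

View pics/v1.png

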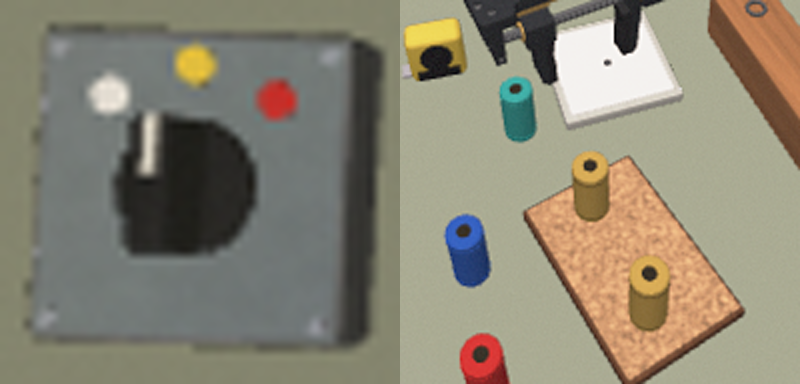

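The knob now points at the yellow dot (pointer above the axis at crop (150,140), directed straight at yellow). Both standoffs are standing. Next I go down on the first one.

Emit:
play_rows(
  plan=[
    [60,[0,0,-45],0],
    [60,[0,0,-90],0],
    [60,[0,0,-120],0],
    [60,[0,0,-140],0],
    [60,[0,0,-157],0],
    [60,[0,0,-169],0],
    [60,[0,0,-169],0],
    [30,[0,0,-169],0],
    [30,[0,0,-169],0],
    [30,[0,0,-169],0],
  ],
)

```text
time: 8.95
eef_pos: [0.5158, -0.2335, 0.0225]
orientation: [2.053, 2.377, -0.0]
contact_force: [-1.1, -0.4, 2.8]
gripper_width: 0.035
```

Emit:
play_rows(
  plan=[
    [30,[0,0,0],0],
    [30,[0,0,0],0],
    [30,[0,0,0],0],
  ],
)

```text
time: 9.32
eef_pos: [0.5158, -0.2335, 0.0225]
orientation: [2.053, 2.377, -0.0]
contact_force: [-1.5, -0.0, 4.7]
gripper_width: 0.0352
```

```bash
python3 st.py
```

```text
9.325 [ 0.5158 -0.2335  0.0225] yaw_y 8.360178703853917 z [ 0.0007 -0.0007 -1.    ] [-1.452  -0.0397  4.7188] [-0.0754  0.2483  0.04  ] 0.035211455425558986 [-0.6346  0.4099  1.754  -0.0002  0.9768 -0.7804]
```

Emit:
play_rows(
  plan=[
    [30,[0,0,8],0],
    [30,[0,0,25],0],
    [30,[0,0,45],0],
    [30,[0,0,60],0],
    [30,[0,0,60],0],
    [30,[0,0,60],0],
    [30,[0,0,60],0],
    [30,[0,0,60],0],
  ],
)

```text
time: 10.32
eef_pos: [0.5151, -0.2328, 0.0811]
orientation: [-2.053, -2.376, 0.0]
contact_force: [-0.3, -0.1, -2.7]
gripper_width: 0.0352
```

```bash
python3 st.py; cat > w.py <<'E'
from h import *
import sys
f=[];e=[]
for i in range(8):
    im=grab_frame("side"); s=get_state(); f.append(s["contact_force"]);e.append(s["effort"])
print(np.mean(f,0),np.std(f,0),np.mean(e,0)); cv2.imwrite(f"pics/{sys.argv[1]}.png",im)
E
python3 w.py w1
```

```text
10.325 [ 0.5151 -0.2328  0.0811] yaw_y 8.359749985652833 z [-0.001   0.0008 -1.    ] [-0.3117 -0.1359 -2.705 ] [-0.0435  0.0537 -0.0139] 0.03521039902226439 [-0.6345  0.3178  1.7347 -0.      1.0903 -0.7804]
[-0.2157  0.0732 -1.6675] [0.4252 0.5173 0.4863] [  0.0007 -46.3625 -30.1982   0.0403   0.071   -0.    ]
```

Emit:
play_rows(
  plan=[
    [30,[0,0,-15],0],
    [30,[0,0,-30],0],
    [30,[0,0,-42],0],
    [30,[0,0,-51],0],
    [30,[0,0,-56],0],
    [30,[0,0,-59],0],
    [30,[0,0,-60],0],
    [30,[0,0,-60],0],
    [30,[0,0,-60],0],
  ],
)

```text
time: 11.85
eef_pos: [0.5157, -0.2333, 0.0225]
orientation: [2.053, 2.377, -0.0]
contact_force: [-2.8, 0.5, 6.0]
gripper_width: 0.0352
```

```bash
python3 st.py
```

```text
11.85 [ 0.5157 -0.2333  0.0225] yaw_y 8.366218702180655 z [ 0.0005 -0.0006 -1.    ] [-2.7857  0.5419  5.9544] [ 0.1441  0.5226 -0.0127] 0.03523646706498618 [-0.6345  0.4097  1.7542 -0.0002  0.9769 -0.7804]
```

Emit:
play_rows(
  plan=[
    [60,[0,0,0],0],
    [60,[0,0,0],0],
    [60,[0,0,0],0],
    [60,[0,0,20],0],
    [60,[0,0,60],0],
    [60,[0,0,105],0],
    [60,[5,-35,120],0],
    [60,[11,-75,120],0],
    [60,[17,-118,120],0],
    [60,[17,-118,120],0],
  ],
)

```text
time: 13.1
eef_pos: [0.5323, -0.354, 0.1417]
orientation: [2.056, 2.374, -0.001]
contact_force: [0.3, -0.4, -0.5]
gripper_width: 0.0598
```

```bash
python3 st.py; python3 - <<'E'
from h import *
s=grab_frame("side");t=grab_frame("top");cv2.imwrite("pics/s2.png",s);cv2.imwrite("pics/t2.png",t)
for n,b in (("A",(305,255,326,278)),("B",(333,305,356,330))):
    for c,a,bb in blobs(s,(0,0,0),(180,255,50),b): print(n,c,a,bb,plane("side",c,.079))
E
```

```text
13.1 [ 0.5323 -0.354   0.1417] yaw_y 8.189758448597852 z [ 0.0005 -0.001  -1.    ] [ 0.303  -0.4141 -0.5328] [ 0.029   0.0685 -0.0046] 0.059808869094406344 [-0.772   0.3895  1.5008 -0.0004  1.2503 -0.9148]
A [306.625 255.375] 8 [305 255   5   2] [ 0.5078 -0.2007  0.079 ]
A [317.55 260.4 ] 20 [313 255   9  12] [ 0.5247 -0.2194  0.079 ]
A [323.9474 257.2632] 19 [322 255   4   7] [ 0.5389 -0.2159  0.079 ]
A [319.675 274.425] 40 [314 271  12   7] [ 0.5188 -0.2527  0.079 ]
```

Emit:
play_rows(
  plan=[
    [60,[0,0,-30],0],
    [60,[0,0,-60],0],
    [60,[0,0,-85],0],
    [60,[0,0,-105],0],
    [60,[0,0,-119],0],
    [60,[0,0,-119],0],
    [30,[0,0,-119],0],
    [30,[0,0,-119],0],
    [30,[0,0,-119],0],
    [30,[0,0,-119],0],
  ],
)

```text
time: 14.45
eef_pos: [0.5327, -0.3517, 0.0237]
orientation: [2.053, 2.377, -0.001]
contact_force: [-3.1, 0.6, 3.7]
gripper_width: 0.035
```

Emit:
play_rows(
  plan=[
    [30,[0,0,8],0],
    [30,[0,0,25],0],
    [30,[0,0,45],0],
    [30,[0,0,60],0],
    [30,[0,0,60],0],
    [30,[0,0,60],0],
    [30,[0,0,60],0],
    [30,[0,0,60],0],
  ],
)

```text
time: 15.45
eef_pos: [0.5321, -0.3508, 0.082]
orientation: [-2.053, -2.376, -0.0]
contact_force: [-0.6, -0.3, -4.8]
gripper_width: 0.0353
```

```bash
python3 st.py; python3 w.py w2; python3 - <<'E'
from h import *
v=cv2.imread("pics/w2.png")[180:380,220:420]
cv2.imwrite("pics/v2.png",cv2.resize(v,(600,600),interpolation=2))
E
```

```text
15.45 [ 0.5321 -0.3508  0.082 ] yaw_y 8.35667406435693 z [-0.001  0.001 -1.   ] [-0.5675 -0.2679 -4.8475] [-0.0672  0.0512 -0.0237] 0.035330943542383204 [-0.7688  0.4572  1.5391  0.      1.1467 -0.9146]
[ 0.1605  0.0588 -4.6076] [0.5198 0.4512 0.6123] [  0.0015 -55.9607 -32.5976   0.0296   0.074   -0.    ]
```

View pics/v2.png

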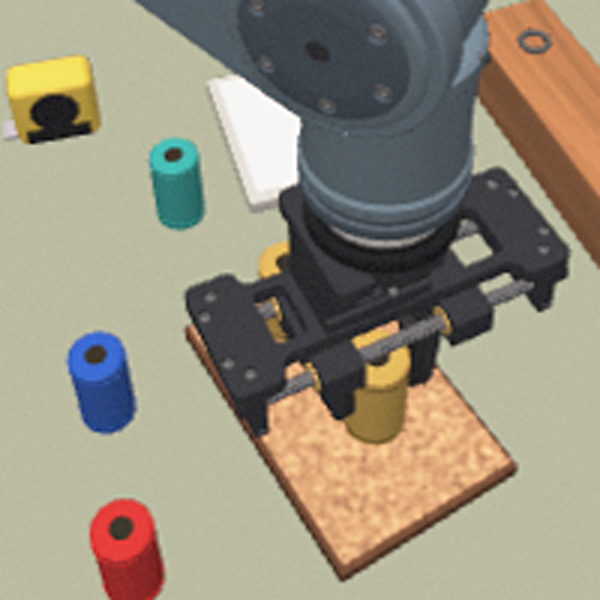

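The second standoff pulls about 4.6 N (roughly 470 g) against 1.7 N (roughly 170 g) for the first, so the second is the heavier. The picture shows it held upright, with the first standing behind the gripper at (275,270). I carry it high to the panel.

Emit:
play_rows(
  plan=[
    [30,[0,0,20],0],
    [30,[0,0,50],0],
    [30,[0,0,75],0],
    [30,[3,18,80],0],
    [30,[10,53,80],0],
    [30,[17,90,80],0],
    [30,[25,135,80],0],
    [30,[33,180,80],0],
    [30,[41,225,80],0],
    [30,[48,262,80],0],
  ],
)

```text
time: 17.1
eef_pos: [0.5798, -0.0857, 0.1624]
orientation: [-2.051, -2.378, -0.0]
contact_force: [1.3, -1.0, -3.8]
gripper_width: 0.0349
```

Emit:
play_rows(
  plan=[
    [30,[4,20,0],0],
    [30,[6,31,-3],0],
    [30,[7,36,-10],0],
    [30,[7,36,-20],0],
    [30,[7,36,-30],0],
    [30,[7,36,-37],0],
    [30,[7,36,-40],0],
    [30,[7,36,-40],0],
    [30,[7,36,-40],0],
    [30,[7,36,-40],0],
  ],
)

```text
time: 18.35
eef_pos: [0.5877, -0.0531, 0.1232]
orientation: [2.053, 2.377, 0.0]
contact_force: [-0.0, -0.4, -3.7]
gripper_width: 0.0351
```

```bash
python3 st.py; python3 w.py w3; python3 - <<'E'
from h import *
t=grab_frame("top");s=cv2.imread("pics/w3.png");cv2.imwrite("pics/t3.png",t)
for b in ((305,255,326,278),):
    for c,a,bb in blobs(s,(0,0,0),(180,255,50),b): print("S1",c,a,plane("side",c,.079))
print("want underside px",proj("side",[.587,-.0535,.114]),"top",proj("side",[.587,-.0535,.179]))
cv2.imwrite("pics/v3.png",np.hstack([cv2.resize(s[110:370,215:445],(380,430)),cv2.resize(t[90:290,180:480],(420,280)) if 0 else cv2.resize(t[90:290,180:380],(410,430))]))
E
```

```text
18.35 [ 0.5877 -0.0531  0.1232] yaw_y 8.364593473862255 z [ 0.0007 -0.0002 -1.    ] [-0.0295 -0.4374 -3.6609] [-0.0236  0.0599 -0.0044] 0.035102838126900605 [-0.2911  0.31    1.6472  0.      1.1836 -0.4371]
[-0.1641  0.0562 -4.6015] [0.3487 0.3613 0.3636] [ -0.0064 -49.6636 -33.4816   0.0554   0.0437   0.    ]
S1 [314.1111 267.4444] 9 [ 0.5134 -0.2337  0.079 ]
want underside px [322.2166 187.0386] top [321.7343 163.8861]
```

View pics/v3.png

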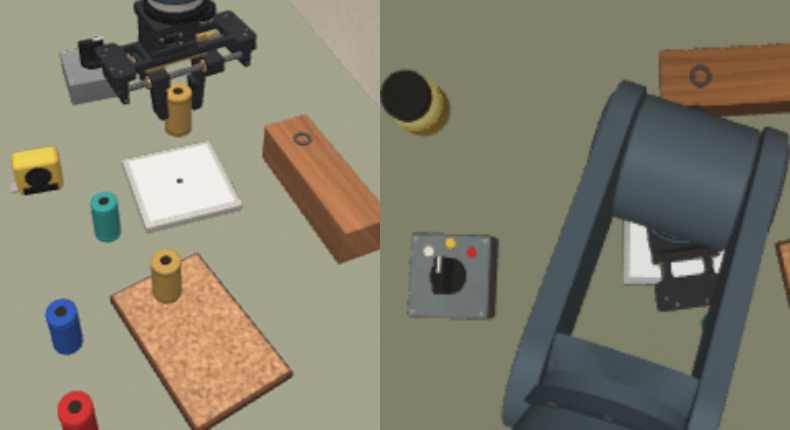

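The standoff is held upright over the panel, with its underside centre at about (322.7,188) against a target of (322,187). The first standoff is upright on the cork, the knob points to yellow, and the bystanders look where they were. Handing in.

```bash
python3 -c "
from station import *
job_done()"; python3 st.py
```

```text
the job is handed in; nothing more can be done
the job is handed in; nothing more can be done
```

The job is done and handed in after about 19 s of robot time; no verdict was reported.

- **Selector:** I turned the knob one click clockwise and released it. Later pictures show it pointing at the yellow dot.
- **Weighing:** The standoff nearer the panel pulled about 1.7 N when lifted (roughly 170 g), and the other about 4.6 N (roughly 470 g). Single readings vary by about 0.5 N, so the difference is clear.
- **Lighter standoff:** It is back upright on the cork board, within about 1 mm of where it started.
- **Heavier standoff:** It is held upright and still over the middle of the panel, with its underside about 10 cm above it. The last picture agreed with the target to within about 1–2 pixels. I estimated the height from the lift distance and the picture.
- **Bystanders:** The tape measure, paint jar and wood block look where they were in the last pictures. I judged this by eye and did not measure it.

**One disagreement:** the fingertips turned out to end about 20 mm above the reported TCP. I confirmed this from the pictures and from a test close beside the knob's disc, and corrected every grasp height for it.

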